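# Put four mixed-up microscope objectives into their own dishes

### The job

The four microscope objectives stand in each other's dishes: swap them round so that each stands upright, nose up, in the dish of its own colour, using the black dish as the free parking place and leaving it empty at the end. Lower each one into its dish before letting go rather than dropping it, never stand a lens on the bare bench or tip it over, and leave the amber oil bottle where it stands.

Things in the scene. Friction and masses are not known exactly. Their poses are not given: they have to be found in the camera images.
- objective_red: loose microscope objective with a red conical shoulder, standing nose up, about 150 g. Steel foot flange 32 mm across and 4 mm high, then a straight aluminium barrel 28 mm across from 4 to 36 mm height (grip here), then the red cone narrowing to 11 mm at 45 mm, then a steel nose 9 mm across; 52 mm tall in all. Origin: centre of the underside; z along its axis, up when standing
- objective_yellow: loose microscope objective with a yellow conical shoulder, standing nose up, about 150 g. Steel foot flange 32 mm across and 4 mm high, then a straight aluminium barrel 28 mm across from 4 to 36 mm height (grip here), then the yellow cone narrowing to 11 mm at 45 mm, then a steel nose 9 mm across; 56 mm tall in all. Origin: centre of the underside; z along its axis, up when standing
- objective_green: loose microscope objective with a green conical shoulder, standing nose up, about 150 g. Steel foot flange 32 mm across and 4 mm high, then a straight aluminium barrel 28 mm across from 4 to 36 mm height (grip here), then the green cone narrowing to 11 mm at 45 mm, then a steel nose 9 mm across; 60 mm tall in all. Origin: centre of the underside; z along its axis, up when standing
- objective_blue: loose microscope objective with a blue conical shoulder, standing nose up, about 150 g. Steel foot flange 32 mm across and 4 mm high, then a straight aluminium barrel 28 mm across from 4 to 36 mm height (grip here), then the blue cone narrowing to 11 mm at 45 mm, then a steel nose 9 mm across; 64 mm tall in all. Origin: centre of the underside; z along its axis, up when standing
- dish_red: round shallow red dish fixed to the bench, home of the red objective. 72 mm across, rim 7 mm high and 10 mm thick, recess 52 mm across with a flat floor 4 mm above the bench. Origin: centre of the underside, at bench height; z up
- dish_yellow: round shallow yellow dish fixed to the bench, home of the yellow objective. 72 mm across, rim 7 mm high and 10 mm thick, recess 52 mm across with a flat floor 4 mm above the bench. Origin: centre of the underside, at bench height; z up
- dish_green: round shallow green dish fixed to the bench, home of the green objective. 72 mm across, rim 7 mm high and 10 mm thick, recess 52 mm across with a flat floor 4 mm above the bench. Origin: centre of the underside, at bench height; z up
- dish_blue: round shallow blue dish fixed to the bench, home of the blue objective. 72 mm across, rim 7 mm high and 10 mm thick, recess 52 mm across with a flat floor 4 mm above the bench. Origin: centre of the underside, at bench height; z up
- dish_spare: round shallow black dish fixed to the bench, the free parking dish, empty at the start. 72 mm across, rim 7 mm high and 10 mm thick, recess 52 mm across with a flat floor 4 mm above the bench. Origin: centre of the underside, at bench height; z up
- oil_bottle: small amber glass bottle of immersion oil with a black cap, loose, upright on the bench, 32 mm across and 70 mm tall, about 60 g; not to be disturbed. Origin: centre of the underside; z up
Things that resemble listed ones, but are neither listed nor needed, are in the scene too. Of the things like the dish_yellow, leave any that is white; of the rest the larger one is meant.

How it is judged:
On the way:
1. one of the objectives is parked, upright, in the black dish (((horizontal distance between objective_red and dish_spare below 0.013 m and height (world z) of objective_red between 0.001 and 0.008 m and angle between objective_red's own z axis and vertical below 0.1 rad) or (horizontal distance between objective_yellow and dish_spare below 0.013 m and height (world z) of objective_yellow between 0.001 and 0.008 m and angle between objective_yellow's own z axis and vertical below 0.1 rad) or (horizontal distance between objective_green and dish_spare below 0.013 m and height (world z) of objective_green between 0.001 and 0.008 m and angle between objective_green's own z axis and vertical below 0.1 rad) or (horizontal distance between objective_blue and dish_spare below 0.013 m and height (world z) of objective_blue between 0.001 and 0.008 m and angle between objective_blue's own z axis and vertical below 0.1 rad))), for 0.2 s.
At the end, for the whole second after the job is handed in: Each objective stands upright (within 0.1 rad) and at rest on the floor of the dish of its own colour, its axis within 13 mm of the dish's centre, so the black dish is empty; the oil bottle is upright and within 20 mm of where it stood (horizontal distance between objective_red and dish_red below 0.013 m and height (world z) of objective_red between 0.001 and 0.008 m and angle between each of objective_red, objective_yellow, objective_green, objective_blue, oil_bottle's own z axis and vertical below 0.1 rad and linear speed of each of objective_red, objective_yellow, objective_green, objective_blue below 0.02 m/s and horizontal distance between objective_yellow and dish_yellow below 0.013 m and height (world z) of objective_yellow between 0.001 and 0.008 m and horizontal distance between objective_green and dish_green below 0.013 m and height (world z) of objective_green between 0.001 and 0.008 m and horizontal distance between objective_blue and dish_blue below 0.013 m and height (world z) of objective_blue between 0.001 and 0.008 m and distance of oil_bottle from where it was at the start of the episode below 0.02 m); the robot touches nothing.
It fails at once if an objective is tipped by more than 0.6 rad (angle between any of objective_red, objective_yellow, objective_green, objective_blue's own z axis and vertical above 0.6 rad).
It fails at once if an objective touches down on the bare bench (underside lower than 1.5 mm; the dish floors are at 4 mm) (height (world z) of any of objective_red, objective_yellow, objective_green, objective_blue below 0.0015 m).
It fails at once if an objective is dropped into a dish (faster than 0.6 m/s within 20 mm of the bench) ((height (world z) of objective_red below 0.02 m and linear speed of objective_red above 0.6 m/s) or (height (world z) of objective_yellow below 0.02 m and linear speed of objective_yellow above 0.6 m/s) or (height (world z) of objective_green below 0.02 m and linear speed of objective_green above 0.6 m/s) or (height (world z) of objective_blue below 0.02 m and linear speed of objective_blue above 0.6 m/s)).
It fails at once if the oil bottle is moved by more than 20 mm or knocked over (distance of oil_bottle from where it was at the start of the episode above 0.02 m or angle between oil_bottle's own z axis and vertical above 0.3 rad).
It also fails if it takes over 141 s, if anything falls off the work surface, if the arm or the gripper's body presses on something with over 40 N, if the wrist force passes 120 N, or if a joint passes its speed limit or range.

### The arm

A 6-joint arm with a two-finger parallel gripper is mounted at the origin on the work surface. World frame = base frame: x ahead of the robot, y to its left, z up, the work surface at z = 0. Lengths are in m, angles in rad, forces in N, time in s.
With the tool pointing down it reaches from about 0.325 to 0.9 m from the base axis. Payload 6.1 kg.
Tool frame: the origin (TCP) lies midway between the tips of the shut fingers; the grasp point (between the pads) lies 19 mm behind it (arm.grip_point_offset is the distance from the TCP to the grasp point, in m); z points along the fingers, y is the line along which they close (so a half turn about z gives the same grasp; the last joint's range is limited). The gripper opens to 87 mm and grips with 3 to 60 N. Pads are 19 mm wide; open, the fingers measure 117 mm over their backs; the gripper's body (75 mm by 190 mm) begins 51 mm behind the grasp point.
Start: joints at [-1.444, 0.22, 1.526, -0, 1.395, -0.126], TCP at [0.156, -0.605, 0.223] pointing down, gripper open.
Joint ranges: [-2.98, 2.98], [-0.91, 2.08], [0.09, 2.57], [-1.24, 4.39], [0.2, 2.65], [-2.68, 2.68]. Speed limits (rad/s): [2.57, 2.57, 3.01, 3.14, 3.14, 3.14].

### API

Orientations are given as a unit quaternion [x, y, z, w].
In Python, from plant import arm gives the robot as it stands.
- The arm moves only by the tool arm_command, never from a script. Its arguments are lists of equal length, an entry for each row: "linear": the shift along the tool's x, y, z in m, a list of three; "twist": the turn, a rotation vector about the tool's x, y, z in degrees, a list of three; "grip": the closure, from 0 (fully open) to 1 (shut). A call has 1 to 10 rows; each row is the pose to reach, as a shift and turn from the pose commanded when the call began, along the tool's axes at that moment; what a row does not reach only later rows make up. A row lasts 1/12 s, in which the tool goes at most 41.7 mm and 7.16 degrees, less where a joint would pass 70% of its speed; a pose out of reach is approached as far as the arm can. A call with a gripper value outside its range is refused whole. The fingers move at their own pace and stop on an object; "newtons" is the grip in N (left out, the last holds). Time passes only in rows, so rows that repeat a pose let the fingers close. It gives the time, the measured TCP pose, the force, the opening and the grip force at its end, in the units of the state.
- arm.get_state(): the state, without advancing time (a new reading comes with each control period).
- arm.camera(name): name is "scene" or "top" or "wrist"; returns the picture (400x640x3 uint8, blue, green, red); there is no depth.
- arm.get_calibration(name): a dict with "intrinsics" (3x3 intrinsics, pixels), "eye" and "orientation" of the camera in the world. Camera axes: x right, y down, z forward; pixel columns grow to the right and rows downward; lengths in m; the calibration is good to about 2 mm. A picture is of the moment at which its call begins: read the wrist's pose just before it. get_calibration takes no time and is no camera call; for the wrist camera it gives the pose at the moment of the call.
- arm.close_job(): hands the job in; it is judged then, once.
The state is a dict: "time": time; "joints": joint angles; "qvel": joint speeds; "effort": joint torques, N m; "tcp_pos": TCP position; "eef_rot": TCP orientation; "force": force on the tool from outside, world axes, zero at the start; "wrist_torque": the same for the moment, N m; "opening": finger opening in m; "gripper_force": force on a finger pad.
Only numpy, scipy, OpenCV 4.12 (cv2) and the standard library are available. Lean on these libraries where they do the work, as an engineer would, in place of code of your own. Each camera call takes 0.05 s, during which the arm holds its last target. There are 200 camera calls.

## Working session

There is one attempt and no reset: what is moved stays moved. The work goes in short steps, Python scripts to look and compute and a tool call to move; the robot and the scene stay as the last step left them, time stands still between calls to the robot, and variables do not carry over. Pictures are saved under pics/ and viewed, at most 14 in all, crops included, and the job is handed in when it is done.

Besides the shell and the picture viewer there is one more tool, called after "Request:" as name(argument=value, ...), one argument or row to a line, values as JSON. arm_command: Moves the arm, as the interface text tells. Its arguments: {"type":"object","properties":{"linear":{"type":"array"},"twist":{"type":"array"},"grip":{"type":"array"},"newtons":{"type":"number"}},"required":["linear","twist","grip"]}

```bash
mkdir -p pics; python3 - <<'E'
from plant import arm
import cv2,numpy as np
for n in("top","scene"):
    cv2.imwrite(f"pics/{n}0.png",arm.camera(n)); c=arm.get_calibration(n); print(n,np.round(c["intrinsics"],1).tolist(),np.round(c["eye"],4),np.round(c["orientation"],4).tolist())
s=arm.get_state();print({k:np.round(v,3).tolist() for k,v in s.items()}, arm.grip_point_offset)
E
```

```text
top [[455.1, 0.0, 325.3], [0.0, 455.1, 195.9], [0.0, 0.0, 1.0]] [0.3688 0.0489 1.21  ] [0.7138, -0.6991, 0.0354, -0.0221]
scene [[479.4, 0.0, 323.3], [0.0, 479.4, 203.7], [0.0, 0.0, 1.0]] [0.9943 0.2969 0.8184] [0.4954, 0.8145, -0.2564, -0.1595]
{'time': 0.1, 'joints': [-1.444, 0.221, 1.527, -0.0, 1.395, -0.126], 'qvel': [0.0, -0.003, -0.002, 0.001, 0.002, 0.0], 'effort': [0.001, -49.594, -38.852, 0.07, 0.051, -0.0], 'tcp_pos': [0.156, -0.605, 0.222], 'eef_rot': [0.992, 0.126, -0.0, -0.001], 'force': [0.319, -0.594, 0.244], 'wrist_torque': [0.002, 0.002, -0.02], 'gripper_force': 0.0, 'opening': 0.087} 0.0187
```

View pics/top0.png

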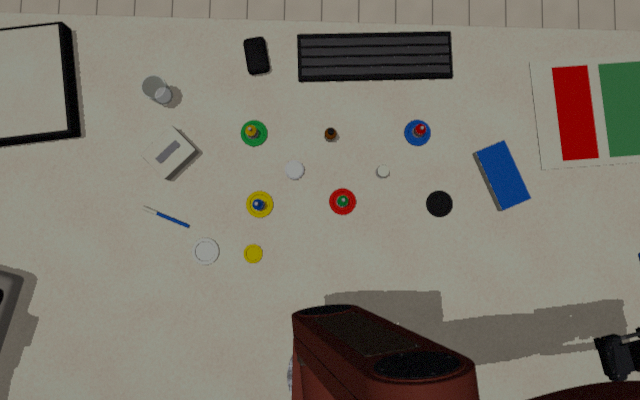

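View pics/scene0.png

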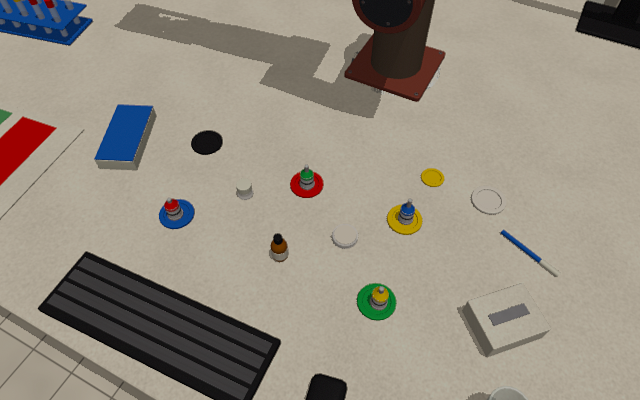

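The top view shows yellow's lens in the green dish (254,133), red's in blue (417,132), blue's in the large yellow dish (259,204) and green's in red (343,202). The black dish at (439,204) is empty. The bottle is at (330,134), and the decoys are a small yellow dish (253,253) and a white one (206,251).

```bash
cat > h.py <<'E'
import cv2,numpy as np
from scipy.spatial.transform import Rotation as R
from plant import arm
def ray(c,p,z):
    d=R.from_quat(c["orientation"]).apply(np.linalg.solve(c["intrinsics"],[p[0],p[1],1.])); e=np.array(c["eye"])
    return (e+d*(z-e[2])/d[2])
def mask(im,col):
    h=cv2.cvtColor(im,cv2.COLOR_BGR2HSV); H,S,V=h[...,0].astype(int),h[...,1],h[...,2]
    if col=="black": return (V<50).astype(np.uint8)
    hue=dict(red=0,yellow=26,green=68,blue=110)[col]; dh=abs((H-hue+90)%180-90)
    return ((dh<(9 if col!="green" else 20))&(S>130)&(V>60)).astype(np.uint8)
def blob(im,col,p,r):
    m=mask(im,col); w=np.zeros_like(m); cv2.circle(w,p,r,1,-1); return cv2.findNonZero(m&w)
E
python3 - <<'E'
from h import *
D=dict(top=dict(green=(254,133),blue=(417,132),yellow=(259,204),red=(343,202),black=(439,204)),scene=dict(green=(377,301),blue=(177,213),yellow=(405,219),red=(307,183),black=(207,142)))
O=dict(green="yellow",blue="red",yellow="blue",red="green")
for n in D:
    im=cv2.imread(f"pics/{n}0.png"); c=arm.get_calibration(n)
    for k,p in D[n].items():
        q=blob(im,k,p,26)
        w=np.array([ray(c,a,.007)[:2] for a in q[:,0].astype(float)],np.float32)
        (x,r)=cv2.minEnclosingCircle(w); mn,mx=w.min(0),w.max(0)
        print(n,"dish",k,np.round(x,4),"r",round(r,4),"bbox",np.round((mn+mx)/2,4),np.round(mx-mn,3),end=" ")
        if k in O:
            q=blob(im,O[k],(p[0],p[1]-(0 if n=="top" else 6)),16)
            w=np.array([ray(c,a,.043)[:2] for a in q[:,0].astype(float)])
            print("OBJ",O[k],len(q),np.round(w.mean(0),4),np.round(np.ptp(w,axis=0),3),end="")
        print()
c=arm.get_calibration("top")
for a in((330,134),(383,172),(295,170)): print(a,np.round(ray(c,a,.03),3))
E
```

```text
top dish green [0.6321 0.2225] r 0.0345 bbox [0.6319 0.2225] [0.066 0.067] OBJ yellow 85 [0.6304 0.2254] [0.029 0.029]
top dish blue [ 0.6441 -0.2159] r 0.0348 bbox [ 0.644  -0.2152] [0.068 0.068] OBJ red 73 [ 0.6441 -0.2154] [0.027 0.026]
top dish yellow [0.442  0.2014] r 0.0355 bbox [0.4421 0.2018] [0.069 0.069] OBJ blue 63 [0.4384 0.1998] [0.023 0.023]
top dish red [ 0.4537 -0.0176] r 0.0352 bbox [ 0.4534 -0.0175] [0.067 0.069] OBJ green 62 [ 0.4527 -0.0159] [0.023 0.023]
top dish black [ 0.4537 -0.2754] r 0.0345 bbox [ 0.4535 -0.2747] [0.067 0.067] 
scene dish green [0.6323 0.2225] r 0.0356 bbox [0.632  0.2229] [0.07 0.07] OBJ yellow 175 [0.6343 0.2273] [0.03  0.028]
scene dish blue [ 0.6447 -0.2153] r 0.0358 bbox [ 0.6443 -0.2158] [0.069 0.07 ] OBJ red 124 [ 0.6488 -0.2133] [0.028 0.03 ]
scene dish yellow [0.4423 0.202 ] r 0.0366 bbox [0.4431 0.2023] [0.07 0.07] OBJ blue 103 [0.4431 0.2027] [0.029 0.025]
scene dish red [ 0.4547 -0.0164] r 0.0364 bbox [ 0.4545 -0.0171] [0.071 0.07 ] OBJ green 88 [ 0.4574 -0.0144] [0.027 0.027]
scene dish black [ 0.4553 -0.2755] r 0.0364 bbox [ 0.4546 -0.275 ] [0.07  0.071] 
(330, 134) [0.629 0.018 0.03 ]
(383, 172) [ 0.531 -0.122  0.03 ]
(295, 170) [0.531 0.108 0.03 ]
```

Both views agree on the dish centres to about 1 mm, and their sizes match the 72 mm given. The plan is green→spare, red→R, blue→B, yellow→Y, green→G.

Request:
arm_command(
  linear=[
    [0.218,-0.248,0],
    [0.218,-0.248,0],
    [0.218,-0.248,0],
    [0.218,-0.248,0],
    [0.218,-0.248,0],
    [0.218,-0.248,0],
    [0.218,-0.248,0],
    [0.218,-0.248,0],
    [0.218,-0.248,0],
    [0.218,-0.248,0],
  ],
  twist=[
    [0,0,5],
    [0,0,10],
    [0,0,14.5],
    [0,0,14.5],
    [0,0,14.5],
    [0,0,14.5],
    [0,0,14.5],
    [0,0,14.5],
    [0,0,14.5],
    [0,0,14.5],
  ],
  grip=[0,0,0,0,0,0,0,0,0,0],
  newtons=30,
)

```text
time: 0.93
tcp_pos: [0.3061, -0.3089, 0.2225]
eef_rot: [1.0, 0.002, 0.0, 0.0]
force: [0.1, -0.8, 0.6]
opening: 0.0868
gripper_force: 0.0
```

Request:
arm_command(
  linear=[
    [0.148,-0.293,0],
    [0.148,-0.293,0],
    [0.148,-0.293,0],
    [0.148,-0.293,0],
    [0.148,-0.293,0],
    [0.148,-0.293,0],
    [0.148,-0.293,0],
    [0.148,-0.293,0],
    [0.148,-0.293,0],
    [0.148,-0.293,0.04],
  ],
  twist=[
    [0,0,0],
    [0,0,0],
    [0,0,0],
    [0,0,0],
    [0,0,0],
    [0,0,0],
    [0,0,0],
    [0,0,0],
    [0,0,0],
    [0,0,0],
  ],
  grip=[0,0,0,0,0,0,0,0,0,0],
)

```text
time: 1.77
tcp_pos: [0.4598, -0.018, 0.1894]
eef_rot: [1.0, 0.001, 0.007, 0.002]
force: [2.9, -1.5, 0.4]
opening: 0.0871
gripper_force: 0.0
```

```bash
python3 - <<'E'
from h import *
s=arm.get_state();print(s["tcp_pos"],s["eef_rot"],s["qvel"].round(3) if hasattr(s["qvel"],"round") else s["qvel"])
c=arm.get_calibration("wrist"); im=arm.camera("wrist"); cv2.imwrite("pics/w1.png",im)
print(c)
q=cv2.findNonZero(mask(im,"green"));print(q is not None and (len(q),q.mean((0,1)),ray(c,q.mean((0,1)),.047)))
E
```

```text
[ 0.45981868 -0.01796743  0.18936952] [0.99997437 0.00143077 0.00682499 0.0016204 ] [-0.047  0.45   0.67  -0.011 -1.09  -0.012]
{'intrinsics': array([[295.71999702,   0.        , 321.0761143 ],
       [  0.        , 295.71999702, 202.31049777],
       [  0.        ,   0.        ,   1.        ]]), 'eye': array([ 0.53080642, -0.01766195,  0.35226412]), 'orientation': array([ 0.70182295, -0.70058388, -0.08981069,  0.09252463])}
(1266, array([121.55292259,  45.91390205]), array([0.60103387, 0.16789649, 0.047     ]))
```

View pics/w1.png

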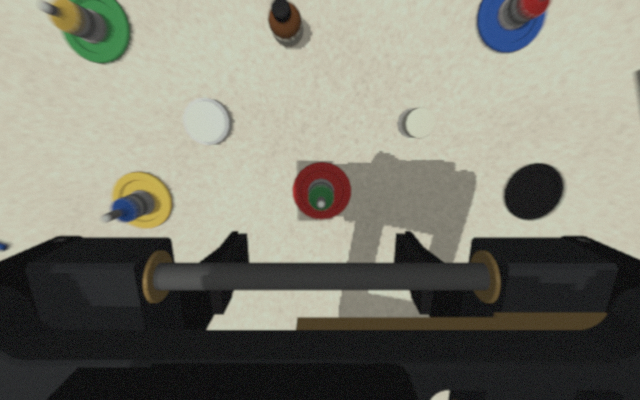

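The green lens at (321,195) sits centred between the fingers, inside the red dish. Descending.

Request:
arm_command(
  linear=[
    [0,0,0.02],
    [0,0,0.04],
    [0,0,0.06],
    [0,0,0.08],
    [0,0,0.09],
    [0,0,0.1],
    [0,0,0.1],
    [0,0,0.1],
  ],
  twist=[
    [0,0,0],
    [0,0,0],
    [0,0,0],
    [0,0,0],
    [0,0,0],
    [0,0,0],
    [0,0,0],
    [0,0,0],
  ],
  grip=[0,0,0,0,0,0,0,0],
)

```text
time: 2.48
tcp_pos: [0.4535, -0.0181, 0.0827]
eef_rot: [1.0, -0.001, -0.0, -0.0]
force: [0.2, 0.8, 0.6]
opening: 0.0869
gripper_force: 0.0
```

Request:
arm_command(
  linear=[
    [0,-0.0025,0.02],
    [0,-0.0025,0.04],
    [0,-0.0025,0.055],
    [0,-0.0025,0.065],
    [0,-0.0025,0.0705],
    [0,-0.0025,0.0705],
    [0,-0.0025,0.0705],
    [0,-0.0025,0.0705],
    [0,-0.0025,0.0705],
    [0,-0.0025,0.0705],
  ],
  twist=[
    [0,0,0],
    [0,0,0],
    [0,0,0],
    [0,0,0],
    [0,0,0],
    [0,0,0],
    [0,0,0],
    [0,0,0],
    [0,0,0],
    [0,0,0],
  ],
  grip=[0,0,0,0,0,0,0.3,0.4,0.5,0.55],
)

```text
time: 3.32
tcp_pos: [0.4542, -0.0152, 0.0129]
eef_rot: [1.0, -0.0, 0.001, 0.0]
force: [0.2, 0.3, 0.4]
opening: 0.0685
gripper_force: 0.0
```

Request:
arm_command(
  linear=[
    [0,0,0],
    [0,0,0],
    [0,0,0],
    [0,0,0],
    [0,0,0],
    [0,0,0],
  ],
  twist=[
    [0,0,0],
    [0,0,0],
    [0,0,0],
    [0,0,0],
    [0,0,0],
    [0,0,0],
  ],
  grip=[0.6,0.63,0.67,0.7,0.75,0.75],
)

```text
time: 3.82
tcp_pos: [0.4535, -0.0152, 0.0121]
eef_rot: [1.0, -0.0, -0.0, 0.0]
force: [-0.0, -0.9, 0.4]
opening: 0.0284
gripper_force: 0.5
```

Request:
arm_command(
  linear=[
    [0,0,0],
    [0,0,0],
    [0,0,0],
    [0,0,-0.005],
    [0,0,-0.015],
    [0,0,-0.03],
    [0,0,-0.05],
    [0,0,-0.07],
    [0,0,-0.09],
    [0,0,-0.1],
  ],
  twist=[
    [0,0,0],
    [0,0,0],
    [0,0,0],
    [0,0,0],
    [0,0,0],
    [0,0,0],
    [0,0,0],
    [0,0,0],
    [0,0,0],
    [0,0,0],
  ],
  grip=[0.85,0.95,0.95,0.95,0.95,0.95,0.95,0.95,0.95,0.95],
  newtons=30,
)

```text
time: 4.65
tcp_pos: [0.4549, -0.0152, 0.1153]
eef_rot: [1.0, -0.0, 0.002, 0.0]
force: [1.6, 0.3, -2.6]
opening: 0.0274
gripper_force: 30.0
```

Request:
arm_command(
  linear=[
    [0.0005,0.02,0],
    [0.0005,0.05,0],
    [0.0005,0.085,0],
    [0.0005,0.12,0],
    [0.0005,0.155,0],
    [0.0005,0.19,0],
    [0.0005,0.22,0],
    [0.0005,0.24,0],
    [0.0005,0.255,0],
    [0.0005,0.26,0.01],
  ],
  twist=[
    [0,0,0],
    [0,0,0],
    [0,0,0],
    [0,0,0],
    [0,0,0],
    [0,0,0],
    [0,0,0],
    [0,0,0],
    [0,0,0],
    [0,0,0],
  ],
  grip=[0.95,0.95,0.95,0.95,0.95,0.95,0.95,0.95,0.95,0.95],
)

```text
time: 5.48
tcp_pos: [0.455, -0.278, 0.1039]
eef_rot: [1.0, -0.001, 0.002, 0.001]
force: [0.3, 0.5, -1.2]
opening: 0.0273
gripper_force: 30.0
```

Request:
arm_command(
  linear=[
    [0,0,0.02],
    [0,0,0.04],
    [0,0,0.055],
    [0,0,0.065],
    [0,0,0.07],
    [0,0,0.07],
    [0,0,0.07],
  ],
  twist=[
    [0,0,0],
    [0,0,0],
    [0,0,0],
    [0,0,0],
    [0,0,0],
    [0,0,0],
    [0,0,0],
  ],
  grip=[0.95,0.95,0.95,0.95,0.95,0.95,0.95],
)

```text
time: 6.07
tcp_pos: [0.4542, -0.2747, 0.0323]
eef_rot: [1.0, 0.0, 0.0, -0.0]
force: [-0.6, -0.6, -2.5]
opening: 0.0271
gripper_force: 30.0
```

```bash
python3 - <<'E'
from h import *
s=arm.get_state();print(s["tcp_pos"],s["force"])
im=arm.camera("scene"); cv2.imwrite("pics/s1.png",cv2.resize(im[60:260,100:360],None,fx=3,fy=3))
E
```

```text
[ 0.45417367 -0.27470645  0.0322738 ] [-0.622985   -0.55588012 -2.54977242]
```

View pics/s1.png

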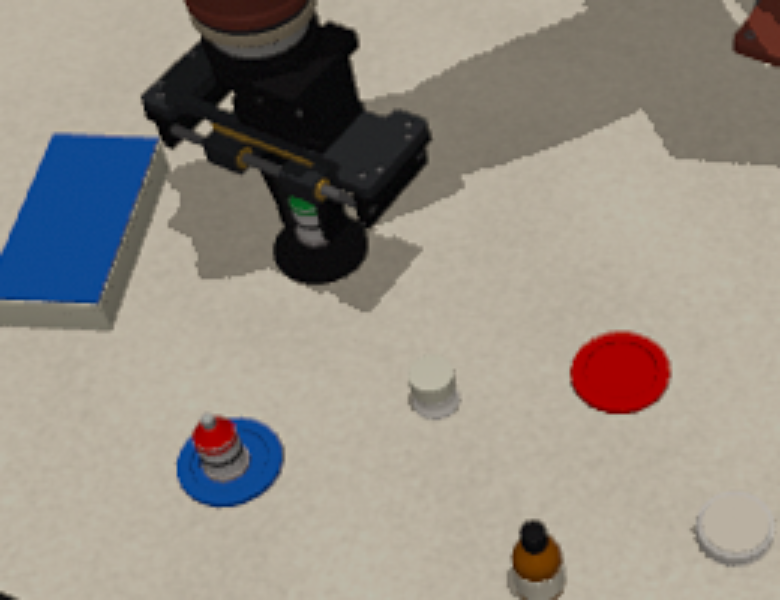

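The green lens is held upright over the black dish, and the red dish is empty. Lowering and releasing.

Request:
arm_command(
  linear=[
    [0,0,0.006],
    [0,0,0.012],
    [0,0,0.016],
    [0,0,0.019],
    [0,0,0.0195],
    [0,0,0.0195],
    [0,0,0.0195],
    [0,0,0.0195],
    [0,0,0.0195],
    [0,0,0.0195],
  ],
  twist=[
    [0,0,0],
    [0,0,0],
    [0,0,0],
    [0,0,0],
    [0,0,0],
    [0,0,0],
    [0,0,0],
    [0,0,0],
    [0,0,0],
    [0,0,0],
  ],
  grip=[0.95,0.95,0.95,0.95,0.95,0.95,0.95,0.65,0.6,0.5],
)

```text
time: 6.95
tcp_pos: [0.4542, -0.2753, 0.013]
eef_rot: [1.0, -0.0, 0.0, 0.0]
force: [0.1, -0.4, -0.2]
opening: 0.0357
gripper_force: 0.0
```

Request:
arm_command(
  linear=[
    [0,0,0],
    [0,0,0],
    [0,0,0],
    [0,0,0],
    [0,0,-0.02],
    [0,0,-0.05],
    [0,0,-0.08],
    [0,0,-0.11],
    [0,0,-0.13],
    [0,0,-0.13],
  ],
  twist=[
    [0,0,0],
    [0,0,0],
    [0,0,0],
    [0,0,0],
    [0,0,0],
    [0,0,0],
    [0,0,0],
    [0,0,0],
    [0,0,0],
    [0,0,0],
  ],
  grip=[0.3,0,0,0,0,0,0,0,0,0],
)

```text
time: 7.78
tcp_pos: [0.4567, -0.2773, 0.1482]
eef_rot: [1.0, -0.0, 0.004, 0.003]
force: [1.1, -0.6, -0.2]
opening: 0.0865
gripper_force: 0.0
```

Request:
arm_command(
  linear=[
    [0.03,-0.01,0],
    [0.065,-0.02,0],
    [0.1,-0.03,0],
    [0.135,-0.045,0],
    [0.165,-0.055,0],
    [0.185,-0.06,0],
    [0.191,-0.06,0],
    [0.191,-0.06,0.02],
    [0.191,-0.06,0.04],
    [0.191,-0.06,0.05],
  ],
  twist=[
    [0,0,0],
    [0,0,0],
    [0,0,0],
    [0,0,0],
    [0,0,0],
    [0,0,0],
    [0,0,0],
    [0,0,0],
    [0,0,0],
    [0,0,0],
  ],
  grip=[0,0,0,0,0,0,0,0,0,0],
)

```text
time: 8.62
tcp_pos: [0.6425, -0.2146, 0.0888]
eef_rot: [1.0, -0.0, -0.002, -0.001]
force: [-1.1, 0.2, -0.6]
opening: 0.0874
gripper_force: 0.0
```

Request:
arm_command(
  linear=[
    [0,0,0.005],
    [0,0,0.005],
    [0,0,0.005],
    [0,0,0.005],
  ],
  twist=[
    [0,0,0],
    [0,0,0],
    [0,0,0],
    [0,0,0],
  ],
  grip=[0,0,0,0],
)

```text
time: 8.95
tcp_pos: [0.6455, -0.2157, 0.089]
eef_rot: [1.0, -0.0, 0.001, 0.0]
force: [0.4, -0.8, -0.5]
opening: 0.0872
gripper_force: 0.0
```

```bash
python3 - <<'E'
from h import *
s=arm.get_state();print(s["tcp_pos"])
c=arm.get_calibration("wrist"); im=arm.camera("wrist"); cv2.imwrite("pics/w2.png",im)
im=arm.camera("top"); cv2.imwrite("pics/t2.png",im);c=arm.get_calibration("top")
for k,p in(("green",(439,204)),("red",(419,130))):
  q=blob(im,k,p,18); print(k,q is not None and (len(q),ray(c,q.mean((0,1)),.043)))
E
```

```text
[ 0.64546962 -0.21572341  0.08899126]
green False
red (615, array([ 0.63795355, -0.22326462,  0.043     ]))
```

View pics/w2.png

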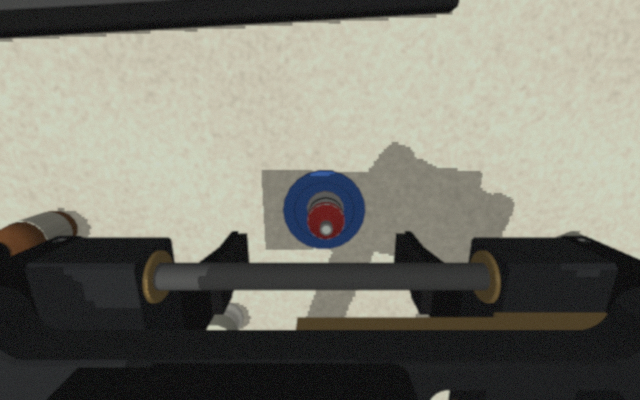

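The red lens at (325,215) is centred between the fingers. Grasping it.

Request:
arm_command(
  linear=[
    [0,-0.001,0.02],
    [0,-0.001,0.04],
    [0,-0.001,0.055],
    [0,-0.001,0.067],
    [0,-0.001,0.0755],
    [0,-0.001,0.0755],
    [0,-0.001,0.0755],
    [0,-0.001,0.0755],
    [0,-0.001,0.0755],
    [0,-0.001,0.0755],
  ],
  twist=[
    [0,0,0],
    [0,0,0],
    [0,0,0],
    [0,0,0],
    [0,0,0],
    [0,0,0],
    [0,0,0],
    [0,0,0],
    [0,0,0],
    [0,0,0],
  ],
  grip=[0,0,0,0,0,0,0.3,0.4,0.5,0.55],
)

```text
time: 9.88
tcp_pos: [0.6457, -0.2145, 0.0133]
eef_rot: [1.0, -0.0, 0.001, 0.0]
force: [-0.6, 0.3, 0.2]
opening: 0.0676
gripper_force: 0.0
```

Request:
arm_command(
  linear=[
    [0,0,0],
    [0,0,0],
    [0,0,0],
    [0,0,0],
    [0,0,0],
    [0,0,0],
    [0,0,0],
    [0,0,0],
    [0,0,0],
  ],
  twist=[
    [0,0,0],
    [0,0,0],
    [0,0,0],
    [0,0,0],
    [0,0,0],
    [0,0,0],
    [0,0,0],
    [0,0,0],
    [0,0,0],
  ],
  grip=[0.6,0.63,0.67,0.7,0.75,0.75,0.85,0.95,0.95],
)

```text
time: 10.63
tcp_pos: [0.6449, -0.2143, 0.0121]
eef_rot: [1.0, -0.0, 0.0, 0.0]
force: [0.5, -1.7, -0.0]
opening: 0.0276
gripper_force: 30.0
```

Request:
arm_command(
  linear=[
    [0,0,-0.005],
    [0,0,-0.015],
    [0,0,-0.03],
    [0,0,-0.05],
    [0,0,-0.075],
    [0,0,-0.095],
    [-0.01,-0.01,-0.11],
    [-0.025,-0.025,-0.11],
    [-0.045,-0.045,-0.11],
    [-0.065,-0.065,-0.11],
  ],
  twist=[
    [0,0,0],
    [0,0,0],
    [0,0,0],
    [0,0,0],
    [0,0,0],
    [0,0,0],
    [0,0,0],
    [0,0,0],
    [0,0,0],
    [0,0,0],
  ],
  grip=[0.95,0.95,0.95,0.95,0.95,0.95,0.95,0.95,0.95,0.95],
)

```text
time: 11.47
tcp_pos: [0.58, -0.1488, 0.1243]
eef_rot: [1.0, -0.0, 0.001, 0.0]
force: [0.7, 0.5, -2.6]
opening: 0.0272
gripper_force: 30.0
```

Request:
arm_command(
  linear=[
    [-0.02,-0.02,0],
    [-0.045,-0.045,0],
    [-0.07,-0.07,0],
    [-0.09,-0.095,0],
    [-0.11,-0.115,0],
    [-0.12,-0.125,0],
    [-0.126,-0.1325,0.01],
    [-0.126,-0.1325,0.03],
    [-0.126,-0.1325,0.05],
    [-0.126,-0.1325,0.07],
  ],
  twist=[
    [0,0,0],
    [0,0,0],
    [0,0,0],
    [0,0,0],
    [0,0,0],
    [0,0,0],
    [0,0,0],
    [0,0,0],
    [0,0,0],
    [0,0,0],
  ],
  grip=[0.95,0.95,0.95,0.95,0.95,0.95,0.95,0.95,0.95,0.95],
)

```text
time: 12.3
tcp_pos: [0.4551, -0.0166, 0.0523]
eef_rot: [1.0, -0.0, 0.002, 0.0]
force: [-0.5, -0.4, -1.7]
opening: 0.0272
gripper_force: 30.0
```

Request:
arm_command(
  linear=[
    [0,0,0.01],
    [0,0,0.015],
    [0,0,0.015],
    [0,0,0.015],
  ],
  twist=[
    [0,0,0],
    [0,0,0],
    [0,0,0],
    [0,0,0],
  ],
  grip=[0.95,0.95,0.95,0.95],
)

```text
time: 12.63
tcp_pos: [0.4546, -0.0168, 0.0377]
eef_rot: [1.0, -0.0, 0.0, 0.0]
force: [-0.3, -0.6, -1.5]
opening: 0.0271
gripper_force: 30.0
```

Request:
arm_command(
  linear=[
    [0,0,0.008],
    [0,0,0.015],
    [0,0,0.02],
    [0,0,0.023],
    [0,0,0.0247],
    [0,0,0.0247],
    [0,0,0.0247],
    [0,0,0.0247],
    [0,0,0.0247],
    [0,0,0.0247],
  ],
  twist=[
    [0,0,0],
    [0,0,0],
    [0,0,0],
    [0,0,0],
    [0,0,0],
    [0,0,0],
    [0,0,0],
    [0,0,0],
    [0,0,0],
    [0,0,0],
  ],
  grip=[0.95,0.95,0.95,0.95,0.95,0.95,0.95,0.65,0.6,0.5],
)

```text
time: 13.47
tcp_pos: [0.4543, -0.0166, 0.0126]
eef_rot: [1.0, -0.0, 0.0, 0.0]
force: [-0.3, 0.5, 0.6]
opening: 0.0351
gripper_force: 0.0
```

Request:
arm_command(
  linear=[
    [0,0,0],
    [0,0,0],
    [0,0,0],
    [0,0,0],
    [0,0,-0.02],
    [0,0,-0.05],
    [0,0,-0.08],
    [0,0,-0.11],
    [0,0,-0.13],
    [0,0,-0.13],
  ],
  twist=[
    [0,0,0],
    [0,0,0],
    [0,0,0],
    [0,0,0],
    [0,0,0],
    [0,0,0],
    [0,0,0],
    [0,0,0],
    [0,0,0],
    [0,0,0],
  ],
  grip=[0.3,0,0,0,0,0,0,0,0,0],
)

```text
time: 14.3
tcp_pos: [0.4574, -0.0172, 0.1476]
eef_rot: [1.0, -0.0, 0.004, 0.001]
force: [1.0, 0.1, 1.6]
opening: 0.0864
gripper_force: 0.0
```

Request:
arm_command(
  linear=[
    [-0.002,-0.03,0],
    [-0.005,-0.065,0],
    [-0.008,-0.1,0],
    [-0.01,-0.135,0],
    [-0.012,-0.17,0],
    [-0.0145,-0.2,0],
    [-0.0145,-0.217,0],
    [-0.0145,-0.217,0.02],
    [-0.0145,-0.217,0.04],
    [-0.0145,-0.217,0.05],
  ],
  twist=[
    [0,0,0],
    [0,0,0],
    [0,0,0],
    [0,0,0],
    [0,0,0],
    [0,0,0],
    [0,0,0],
    [0,0,0],
    [0,0,0],
    [0,0,0],
  ],
  grip=[0,0,0,0,0,0,0,0,0,0],
)

```text
time: 15.13
tcp_pos: [0.4374, 0.2005, 0.0892]
eef_rot: [1.0, 0.0, -0.002, 0.001]
force: [-0.3, -0.6, -0.4]
opening: 0.0866
gripper_force: 0.0
```

Request:
arm_command(
  linear=[
    [0,0,0.005],
    [0,0,0.005],
    [0,0,0.005],
    [0,0,0.005],
  ],
  twist=[
    [0,0,0],
    [0,0,0],
    [0,0,0],
    [0,0,0],
  ],
  grip=[0,0,0,0],
)

```text
time: 15.47
tcp_pos: [0.4404, 0.2004, 0.0883]
eef_rot: [1.0, -0.0, 0.001, -0.0]
force: [0.1, -0.5, -0.1]
opening: 0.0868
gripper_force: 0.0
```

```bash
python3 - <<'E'
from h import *
s=arm.get_state();print(s["tcp_pos"])
w=arm.camera("wrist")[120:320,150:500]; t=arm.camera("scene")[90:290,120:470]
cv2.imwrite("pics/c3.png",np.vstack([w,t]))
E
```

```text
[0.44035913 0.20040216 0.08827185]
```

View pics/c3.png

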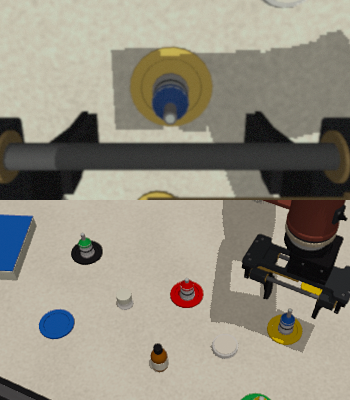

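Green stands upright in the black dish (87,247 in the crop) and red in the red dish (187,290). The blue lens is centred between the fingers. Grasping blue.

Request:
arm_command(
  linear=[
    [0,0,0.02],
    [0,0,0.04],
    [0,0,0.055],
    [0,0,0.067],
    [0,0,0.0755],
    [0,0,0.0755],
    [0,0,0.0755],
    [0,0,0.0755],
    [0,0,0.0755],
    [0,0,0.0755],
  ],
  twist=[
    [0,0,0],
    [0,0,0],
    [0,0,0],
    [0,0,0],
    [0,0,0],
    [0,0,0],
    [0,0,0],
    [0,0,0],
    [0,0,0],
    [0,0,0],
  ],
  grip=[0,0,0,0,0,0,0.3,0.4,0.5,0.55],
)

```text
time: 16.4
tcp_pos: [0.4403, 0.2007, 0.0128]
eef_rot: [1.0, -0.0, 0.001, -0.0]
force: [-0.5, 0.0, -0.0]
opening: 0.0679
gripper_force: 0.0
```

Request:
arm_command(
  linear=[
    [0,0,0],
    [0,0,0],
    [0,0,0],
    [0,0,0],
    [0,0,0],
    [0,0,0],
    [0,0,0],
    [0,0,0],
    [0,0,0],
  ],
  twist=[
    [0,0,0],
    [0,0,0],
    [0,0,0],
    [0,0,0],
    [0,0,0],
    [0,0,0],
    [0,0,0],
    [0,0,0],
    [0,0,0],
  ],
  grip=[0.6,0.63,0.67,0.7,0.75,0.75,0.85,0.95,0.95],
)

```text
time: 17.15
tcp_pos: [0.4395, 0.2005, 0.0118]
eef_rot: [1.0, -0.0, -0.0, -0.0]
force: [-0.5, 1.0, 0.3]
opening: 0.0276
gripper_force: 30.0
```

Request:
arm_command(
  linear=[
    [0,0,-0.005],
    [0,0,-0.015],
    [0,0,-0.03],
    [0,0,-0.05],
    [0,0,-0.075],
    [0,0,-0.1],
    [0,0,-0.12],
    [0.005,0.01,-0.13],
    [0.015,0.03,-0.13],
    [0.025,0.05,-0.13],
  ],
  twist=[
    [0,0,0],
    [0,0,0],
    [0,0,0],
    [0,0,0],
    [0,0,0],
    [0,0,0],
    [0,0,0],
    [0,0,0],
    [0,0,0],
    [0,0,0],
  ],
  grip=[0.95,0.95,0.95,0.95,0.95,0.95,0.95,0.95,0.95,0.95],
)

```text
time: 17.98
tcp_pos: [0.4654, 0.1499, 0.1433]
eef_rot: [1.0, 0.001, 0.001, -0.0]
force: [-0.2, -0.3, -1.8]
opening: 0.0269
gripper_force: 30.0
```

Request:
arm_command(
  linear=[
    [0.015,0.03,0],
    [0.03,0.06,0],
    [0.045,0.09,0],
    [0.06,0.12,0],
    [0.075,0.15,0],
    [0.09,0.18,0],
    [0.105,0.21,0],
    [0.12,0.24,0],
    [0.135,0.27,0],
    [0.15,0.3,0],
  ],
  twist=[
    [0,0,0],
    [0,0,0],
    [0,0,0],
    [0,0,0],
    [0,0,0],
    [0,0,0],
    [0,0,0],
    [0,0,0],
    [0,0,0],
    [0,0,0],
  ],
  grip=[0.95,0.95,0.95,0.95,0.95,0.95,0.95,0.95,0.95,0.95],
)

```text
time: 18.82
tcp_pos: [0.6143, -0.152, 0.1415]
eef_rot: [1.0, -0.0, -0.0, -0.0]
force: [0.1, 0.4, -1.6]
opening: 0.027
gripper_force: 30.0
```

Request:
arm_command(
  linear=[
    [0.012,0.03,0],
    [0.022,0.05,0],
    [0.028,0.063,0],
    [0.03,0.066,0],
    [0.03,0.066,0.02],
    [0.03,0.066,0.045],
    [0.03,0.066,0.07],
    [0.03,0.066,0.09],
    [0.03,0.066,0.105],
    [0.03,0.066,0.105],
  ],
  twist=[
    [0,0,0],
    [0,0,0],
    [0,0,0],
    [0,0,0],
    [0,0,0],
    [0,0,0],
    [0,0,0],
    [0,0,0],
    [0,0,0],
    [0,0,0],
  ],
  grip=[0.95,0.95,0.95,0.95,0.95,0.95,0.95,0.95,0.95,0.95],
)

```text
time: 19.65
tcp_pos: [0.641, -0.2138, 0.0322]
eef_rot: [1.0, 0.0, -0.004, -0.002]
force: [-0.9, 0.5, -2.2]
opening: 0.027
gripper_force: 30.0
```

Request:
arm_command(
  linear=[
    [0,0,0],
    [0,0,0],
    [0,0,0],
  ],
  twist=[
    [0,0,0],
    [0,0,0],
    [0,0,0],
  ],
  grip=[0.95,0.95,0.95],
)

```text
time: 19.9
tcp_pos: [0.6459, -0.2162, 0.0391]
eef_rot: [1.0, -0.0, 0.002, 0.001]
force: [0.3, -0.4, -1.6]
opening: 0.0271
gripper_force: 30.0
```

Request:
arm_command(
  linear=[
    [0,0,0.006],
    [0,0,0.012],
    [0,0,0.017],
    [0,0,0.021],
    [0,0,0.0235],
    [0,0,0.0245],
    [0,0,0.0245],
    [0,0,0.0245],
    [0,0,0.0245],
    [0,0,0.0245],
  ],
  twist=[
    [0,0,0],
    [0,0,0],
    [0,0,0],
    [0,0,0],
    [0,0,0],
    [0,0,0],
    [0,0,0],
    [0,0,0],
    [0,0,0],
    [0,0,0],
  ],
  grip=[0.95,0.95,0.95,0.95,0.95,0.95,0.95,0.95,0.95,0.65],
)

```text
time: 20.73
tcp_pos: [0.6446, -0.2157, 0.0125]
eef_rot: [1.0, -0.0, 0.0, 0.0]
force: [-0.4, 0.2, 0.7]
opening: 0.0291
gripper_force: 0.0
```

Request:
arm_command(
  linear=[
    [0,0,0],
    [0,0,0],
    [0,0,0],
    [0,0,0],
    [0,0,0],
    [0,0,-0.02],
    [0,0,-0.05],
    [0,0,-0.08],
    [0,0,-0.11],
    [0,0,-0.13],
  ],
  twist=[
    [0,0,0],
    [0,0,0],
    [0,0,0],
    [0,0,0],
    [0,0,0],
    [0,0,0],
    [0,0,0],
    [0,0,0],
    [0,0,0],
    [0,0,0],
  ],
  grip=[0.6,0.4,0,0,0,0,0,0,0,0],
)

```text
time: 21.57
tcp_pos: [0.6456, -0.2161, 0.1461]
eef_rot: [1.0, -0.0, 0.002, 0.001]
force: [1.5, 0.1, 0.5]
opening: 0.0842
gripper_force: 0.0
```

Request:
arm_command(
  linear=[
    [0,-0.03,0],
    [0,-0.065,0],
    [0,-0.1,0],
    [0,-0.135,0],
    [0,-0.17,0],
    [0,-0.205,0],
    [-0.003,-0.24,0],
    [-0.006,-0.275,0],
    [-0.009,-0.31,0],
    [-0.012,-0.345,0],
  ],
  twist=[
    [0,0,0],
    [0,0,0],
    [0,0,0],
    [0,0,0],
    [0,0,0],
    [0,0,0],
    [0,0,0],
    [0,0,0],
    [0,0,0],
    [0,0,0],
  ],
  grip=[0,0,0,0,0,0,0,0,0,0],
)

```text
time: 22.4
tcp_pos: [0.6321, 0.1311, 0.1425]
eef_rot: [1.0, -0.0, 0.0, -0.0]
force: [0.6, -1.4, -0.8]
opening: 0.0868
gripper_force: 0.0
```

Request:
arm_command(
  linear=[
    [-0.0015,-0.035,0],
    [-0.0015,-0.065,0],
    [-0.0015,-0.085,0],
    [-0.0015,-0.096,0],
    [-0.0015,-0.0965,0.015],
    [-0.0015,-0.0965,0.035],
    [-0.0015,-0.0965,0.05],
    [-0.0015,-0.0965,0.055],
    [-0.0015,-0.0965,0.055],
    [-0.0015,-0.0965,0.055],
  ],
  twist=[
    [0,0,0],
    [0,0,0],
    [0,0,0],
    [0,0,0],
    [0,0,0],
    [0,0,0],
    [0,0,0],
    [0,0,0],
    [0,0,0],
    [0,0,0],
  ],
  grip=[0,0,0,0,0,0,0,0,0,0],
)

```text
time: 23.23
tcp_pos: [0.6311, 0.2253, 0.0873]
eef_rot: [1.0, -0.001, -0.0, 0.0]
force: [-0.3, -0.3, 0.1]
opening: 0.0873
gripper_force: 0.0
```

```bash
python3 - <<'E'
from h import *
s=arm.get_state();print(s["tcp_pos"])
w=arm.camera("wrist")[120:320,150:500]; t=arm.camera("scene")[120:320,120:470]
cv2.imwrite("pics/c4.png",np.vstack([w,t]))
E
```

```text
[0.63109241 0.22530675 0.08726166]
```

View pics/c4.png

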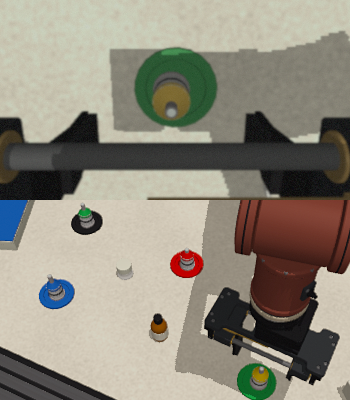

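Blue now stands upright in the blue dish (56,290), and the yellow lens is centred between the fingers. Grasping yellow.

Request:
arm_command(
  linear=[
    [0,0,0.02],
    [0,0,0.04],
    [0,0,0.055],
    [0,0,0.067],
    [0,0,0.0752],
    [0,0,0.0752],
    [0,0,0.0752],
    [0,0,0.0752],
    [0,0,0.0752],
    [0,0,0.0752],
  ],
  twist=[
    [0,0,0],
    [0,0,0],
    [0,0,0],
    [0,0,0],
    [0,0,0],
    [0,0,0],
    [0,0,0],
    [0,0,0],
    [0,0,0],
    [0,0,0],
  ],
  grip=[0,0,0,0,0,0,0.3,0.4,0.5,0.55],
)

```text
time: 24.17
tcp_pos: [0.6319, 0.2262, 0.0134]
eef_rot: [1.0, -0.0, 0.001, -0.0]
force: [-0.1, -0.4, -0.1]
opening: 0.068
gripper_force: 0.0
```

Request:
arm_command(
  linear=[
    [0,0,0],
    [0,0,0],
    [0,0,0],
    [0,0,0],
    [0,0,0],
    [0,0,0],
    [0,0,0],
    [0,0,0],
    [0,0,0],
  ],
  twist=[
    [0,0,0],
    [0,0,0],
    [0,0,0],
    [0,0,0],
    [0,0,0],
    [0,0,0],
    [0,0,0],
    [0,0,0],
    [0,0,0],
  ],
  grip=[0.6,0.63,0.67,0.7,0.75,0.75,0.85,0.95,0.95],
)

```text
time: 24.92
tcp_pos: [0.631, 0.2259, 0.0121]
eef_rot: [1.0, -0.0, -0.0, 0.0]
force: [-0.9, -0.5, 0.0]
opening: 0.0272
gripper_force: 30.0
```

Request:
arm_command(
  linear=[
    [0,0,-0.005],
    [0,0,-0.015],
    [0,0,-0.03],
    [0,0,-0.05],
    [0,0,-0.075],
    [0,0,-0.095],
    [-0.01,0.001,-0.11],
    [-0.025,0.003,-0.11],
    [-0.045,0.006,-0.11],
    [-0.07,0.009,-0.11],
  ],
  twist=[
    [0,0,0],
    [0,0,0],
    [0,0,0],
    [0,0,0],
    [0,0,0],
    [0,0,0],
    [0,0,0],
    [0,0,0],
    [0,0,0],
    [0,0,0],
  ],
  grip=[0.95,0.95,0.95,0.95,0.95,0.95,0.95,0.95,0.95,0.95],
)

```text
time: 25.75
tcp_pos: [0.562, 0.217, 0.1247]
eef_rot: [1.0, -0.0, 0.002, -0.0]
force: [-0.7, 0.3, -1.3]
opening: 0.027
gripper_force: 30.0
```

Request:
arm_command(
  linear=[
    [-0.03,0.004,0],
    [-0.06,0.008,0],
    [-0.085,0.011,0],
    [-0.105,0.014,0],
    [-0.1155,0.015,0],
    [-0.1185,0.015,0.01],
    [-0.1185,0.015,0.03],
    [-0.1185,0.015,0.05],
    [-0.1185,0.015,0.07],
    [-0.1185,0.015,0.08],
  ],
  twist=[
    [0,0,0],
    [0,0,0],
    [0,0,0],
    [0,0,0],
    [0,0,0],
    [0,0,0],
    [0,0,0],
    [0,0,0],
    [0,0,0],
    [0,0,0],
  ],
  grip=[0.95,0.95,0.95,0.95,0.95,0.95,0.95,0.95,0.95,0.95],
)

```text
time: 26.58
tcp_pos: [0.4422, 0.2017, 0.0401]
eef_rot: [1.0, -0.0, -0.001, 0.0]
force: [-0.7, -0.4, -1.4]
opening: 0.0274
gripper_force: 30.0
```

Request:
arm_command(
  linear=[
    [0,0,0.004],
    [0,0,0.005],
    [0,0,0.005],
    [0,0,0.005],
  ],
  twist=[
    [0,0,0],
    [0,0,0],
    [0,0,0],
    [0,0,0],
  ],
  grip=[0.95,0.95,0.95,0.95],
)

```text
time: 26.92
tcp_pos: [0.4437, 0.2023, 0.0382]
eef_rot: [1.0, -0.0, 0.001, -0.0]
force: [-0.2, -0.1, -2.1]
opening: 0.0273
gripper_force: 30.0
```

Request:
arm_command(
  linear=[
    [0,0,0.006],
    [0,0,0.012],
    [0,0,0.017],
    [0,0,0.021],
    [0,0,0.0235],
    [0,0,0.0247],
    [0,0,0.0247],
    [0,0,0.0247],
    [0,0,0.0247],
    [0,0,0.0247],
  ],
  twist=[
    [0,0,0],
    [0,0,0],
    [0,0,0],
    [0,0,0],
    [0,0,0],
    [0,0,0],
    [0,0,0],
    [0,0,0],
    [0,0,0],
    [0,0,0],
  ],
  grip=[0.95,0.95,0.95,0.95,0.95,0.95,0.95,0.95,0.95,0.65],
)

```text
time: 27.75
tcp_pos: [0.4428, 0.202, 0.0126]
eef_rot: [1.0, -0.0, 0.0, -0.0]
force: [-1.1, -0.2, 0.5]
opening: 0.0287
gripper_force: 0.0
```

Request:
arm_command(
  linear=[
    [0,0,0],
    [0,0,0],
    [0,0,0],
    [0,0,0],
    [0,0,0],
    [0,0,-0.02],
    [0,0,-0.05],
    [0,0,-0.08],
    [0,0,-0.11],
    [0,0,-0.13],
  ],
  twist=[
    [0,0,0],
    [0,0,0],
    [0,0,0],
    [0,0,0],
    [0,0,0],
    [0,0,0],
    [0,0,0],
    [0,0,0],
    [0,0,0],
    [0,0,0],
  ],
  grip=[0.6,0.4,0,0,0,0,0,0,0,0],
)

```text
time: 28.58
tcp_pos: [0.4436, 0.2023, 0.1456]
eef_rot: [1.0, -0.0, 0.002, -0.0]
force: [0.3, 0.2, 0.3]
opening: 0.084
gripper_force: 0.0
```

Request:
arm_command(
  linear=[
    [0,0.03,0],
    [0,0.065,0],
    [0,0.1,0],
    [0,0.135,0],
    [0,0.17,0],
    [0,0.205,0],
    [0.003,0.24,0],
    [0.006,0.275,0],
    [0.009,0.31,0],
    [0.0115,0.345,0],
  ],
  twist=[
    [0,0,0],
    [0,0,0],
    [0,0,0],
    [0,0,0],
    [0,0,0],
    [0,0,0],
    [0,0,0],
    [0,0,0],
    [0,0,0],
    [0,0,0],
  ],
  grip=[0,0,0,0,0,0,0,0,0,0],
)

```text
time: 29.42
tcp_pos: [0.4538, -0.1448, 0.1426]
eef_rot: [1.0, -0.0, 0.0, 0.0]
force: [0.9, 1.2, 0.0]
opening: 0.0871
gripper_force: 0.0
```

Request:
arm_command(
  linear=[
    [0,0.035,0],
    [0,0.07,0],
    [0,0.1,0],
    [0,0.12,0],
    [0,0.13,0],
    [0,0.132,0.015],
    [0,0.132,0.035],
    [0,0.132,0.05],
    [0,0.132,0.055],
    [0,0.132,0.055],
  ],
  twist=[
    [0,0,0],
    [0,0,0],
    [0,0,0],
    [0,0,0],
    [0,0,0],
    [0,0,0],
    [0,0,0],
    [0,0,0],
    [0,0,0],
    [0,0,0],
  ],
  grip=[0,0,0,0,0,0,0,0,0,0],
)

```text
time: 30.25
tcp_pos: [0.4528, -0.2735, 0.0857]
eef_rot: [1.0, 0.0, -0.001, -0.001]
force: [0.3, 0.2, 0.3]
opening: 0.087
gripper_force: 0.0
```

Request:
arm_command(
  linear=[
    [0,0,0],
    [0,0,0],
  ],
  twist=[
    [0,0,0],
    [0,0,0],
  ],
  grip=[0,0],
)

```text
time: 30.42
tcp_pos: [0.4547, -0.2752, 0.0887]
eef_rot: [1.0, 0.0, 0.001, 0.001]
force: [0.6, -0.1, 0.2]
opening: 0.0875
gripper_force: 0.0
```

```bash
python3 - <<'E'
from h import *
s=arm.get_state();print(s["tcp_pos"])
w=arm.camera("wrist")[120:320,150:500]; t=arm.camera("scene")[140:340,150:500]
cv2.imwrite("pics/c5.png",np.vstack([w,t]))
E
```

```text
[ 0.45466622 -0.27523863  0.08866355]
```

View pics/c5.png

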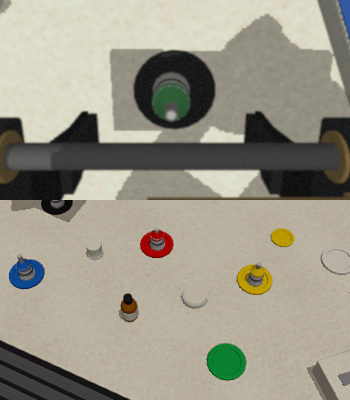

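Blue, red and yellow stand in their own dishes, the green dish (226,362) is empty, and the green lens is centred between the fingers. Grasping green.

Request:
arm_command(
  linear=[
    [0,0,0.02],
    [0,0,0.04],
    [0,0,0.055],
    [0,0,0.067],
    [0,0,0.0752],
    [0,0,0.0752],
    [0,0,0.0752],
    [0,0,0.0752],
    [0,0,0.0752],
    [0,0,0.0752],
  ],
  twist=[
    [0,0,0],
    [0,0,0],
    [0,0,0],
    [0,0,0],
    [0,0,0],
    [0,0,0],
    [0,0,0],
    [0,0,0],
    [0,0,0],
    [0,0,0],
  ],
  grip=[0,0,0,0,0,0,0.3,0.4,0.5,0.55],
)

```text
time: 31.35
tcp_pos: [0.4545, -0.2756, 0.0132]
eef_rot: [1.0, -0.0, 0.001, 0.001]
force: [-0.2, 0.4, -0.9]
opening: 0.0681
gripper_force: 0.0
```

Request:
arm_command(
  linear=[
    [0,0,0],
    [0,0,0],
    [0,0,0],
    [0,0,0],
    [0,0,0],
    [0,0,0],
    [0,0,0],
    [0,0,0],
    [0,0,0],
  ],
  twist=[
    [0,0,0],
    [0,0,0],
    [0,0,0],
    [0,0,0],
    [0,0,0],
    [0,0,0],
    [0,0,0],
    [0,0,0],
    [0,0,0],
  ],
  grip=[0.6,0.63,0.67,0.7,0.75,0.75,0.85,0.95,0.95],
)

```text
time: 32.1
tcp_pos: [0.4539, -0.2751, 0.0122]
eef_rot: [1.0, -0.0, 0.0, 0.0]
force: [-0.4, -0.3, -0.0]
opening: 0.027
gripper_force: 30.0
```

Request:
arm_command(
  linear=[
    [0,0,-0.005],
    [0,0,-0.015],
    [0,0,-0.03],
    [0,0,-0.05],
    [0,0,-0.075],
    [0,0,-0.1],
    [0,0,-0.12],
    [0.004,-0.01,-0.13],
    [0.01,-0.03,-0.13],
    [0.018,-0.05,-0.13],
  ],
  twist=[
    [0,0,0],
    [0,0,0],
    [0,0,0],
    [0,0,0],
    [0,0,0],
    [0,0,0],
    [0,0,0],
    [0,0,0],
    [0,0,0],
    [0,0,0],
  ],
  grip=[0.95,0.95,0.95,0.95,0.95,0.95,0.95,0.95,0.95,0.95],
)

```text
time: 32.93
tcp_pos: [0.4723, -0.2246, 0.1435]
eef_rot: [1.0, -0.001, 0.001, 0.0]
force: [-0.6, 0.3, -2.5]
opening: 0.0273
gripper_force: 30.0
```

Request:
arm_command(
  linear=[
    [0.012,-0.035,0],
    [0.024,-0.07,0],
    [0.036,-0.105,0],
    [0.048,-0.14,0],
    [0.06,-0.175,0],
    [0.072,-0.21,0],
    [0.084,-0.245,0],
    [0.096,-0.28,0],
    [0.108,-0.315,0],
    [0.12,-0.35,0],
  ],
  twist=[
    [0,0,0],
    [0,0,0],
    [0,0,0],
    [0,0,0],
    [0,0,0],
    [0,0,0],
    [0,0,0],
    [0,0,0],
    [0,0,0],
    [0,0,0],
  ],
  grip=[0.95,0.95,0.95,0.95,0.95,0.95,0.95,0.95,0.95,0.95],
)

```text
time: 33.77
tcp_pos: [0.5914, 0.1277, 0.1419]
eef_rot: [1.0, 0.0, -0.0, -0.0]
force: [0.7, -0.8, -1.4]
opening: 0.0272
gripper_force: 30.0
```

Request:
arm_command(
  linear=[
    [0.012,-0.03,0],
    [0.024,-0.06,0],
    [0.034,-0.083,0],
    [0.04,-0.096,0],
    [0.04,-0.0975,0.015],
    [0.04,-0.0975,0.035],
    [0.04,-0.0975,0.06],
    [0.04,-0.0975,0.085],
    [0.04,-0.0975,0.1],
    [0.04,-0.0975,0.105],
  ],
  twist=[
    [0,0,0],
    [0,0,0],
    [0,0,0],
    [0,0,0],
    [0,0,0],
    [0,0,0],
    [0,0,0],
    [0,0,0],
    [0,0,0],
    [0,0,0],
  ],
  grip=[0.95,0.95,0.95,0.95,0.95,0.95,0.95,0.95,0.95,0.95],
)

```text
time: 34.6
tcp_pos: [0.6282, 0.2213, 0.0323]
eef_rot: [1.0, -0.0, -0.004, 0.001]
force: [-0.5, -0.5, -2.0]
opening: 0.0273
gripper_force: 30.0
```

Request:
arm_command(
  linear=[
    [0,0,0],
    [0,0,0],
    [0,0,0],
    [0,0,0],
  ],
  twist=[
    [0,0,0],
    [0,0,0],
    [0,0,0],
    [0,0,0],
  ],
  grip=[0.95,0.95,0.95,0.95],
)

```text
time: 34.93
tcp_pos: [0.6335, 0.2227, 0.0394]
eef_rot: [1.0, -0.0, 0.002, -0.0]
force: [0.2, -0.5, -1.9]
opening: 0.0274
gripper_force: 30.0
```

Request:
arm_command(
  linear=[
    [0,0,0.006],
    [0,0,0.012],
    [0,0,0.017],
    [0,0,0.021],
    [0,0,0.0235],
    [0,0,0.0247],
    [0,0,0.0247],
    [0,0,0.0247],
    [0,0,0.0247],
    [0,0,0.0247],
  ],
  twist=[
    [0,0,0],
    [0,0,0],
    [0,0,0],
    [0,0,0],
    [0,0,0],
    [0,0,0],
    [0,0,0],
    [0,0,0],
    [0,0,0],
    [0,0,0],
  ],
  grip=[0.95,0.95,0.95,0.95,0.95,0.95,0.95,0.95,0.95,0.65],
)

```text
time: 35.77
tcp_pos: [0.6322, 0.2225, 0.0126]
eef_rot: [1.0, -0.0, 0.0, -0.0]
force: [0.4, 0.7, -0.6]
opening: 0.0289
gripper_force: 0.0
```

Request:
arm_command(
  linear=[
    [0,0,0],
    [0,0,0],
    [0,0,0],
    [0,0,0],
    [0,0,0],
    [0,0,-0.02],
    [0,0,-0.05],
    [0,0,-0.08],
    [0,0,-0.11],
    [0,0,-0.14],
  ],
  twist=[
    [0,0,0],
    [0,0,0],
    [0,0,0],
    [0,0,0],
    [0,0,0],
    [0,0,0],
    [0,0,0],
    [0,0,0],
    [0,0,0],
    [0,0,0],
  ],
  grip=[0.6,0.4,0,0,0,0,0,0,0,0],
)

```text
time: 36.6
tcp_pos: [0.6318, 0.2224, 0.1539]
eef_rot: [1.0, -0.0, -0.0, 0.0]
force: [0.4, -1.2, -0.1]
opening: 0.0837
gripper_force: 0.0
```

Request:
arm_command(
  linear=[
    [-0.02,0.02,-0.02],
    [-0.05,0.05,-0.04],
    [-0.08,0.08,-0.06],
    [-0.11,0.11,-0.08],
    [-0.14,0.14,-0.1],
    [-0.17,0.17,-0.1],
    [-0.19,0.19,-0.1],
    [-0.2,0.2,-0.1],
    [-0.2,0.2,-0.1],
    [-0.2,0.2,-0.1],
  ],
  twist=[
    [0,0,0],
    [0,0,0],
    [0,0,0],
    [0,0,0],
    [0,0,0],
    [0,0,0],
    [0,0,0],
    [0,0,0],
    [0,0,0],
    [0,0,0],
  ],
  grip=[0,0,0,0,0,0,0,0,0,0],
)

```text
time: 37.43
tcp_pos: [0.4319, 0.0218, 0.2532]
eef_rot: [1.0, -0.001, 0.001, 0.0]
force: [-0.1, 0.0, 1.3]
opening: 0.0865
gripper_force: 0.0
```

```bash
python3 - <<'E'
from h import *
t=arm.camera("scene");cv2.imwrite("pics/f.png",t)
c=arm.get_calibration("scene")
for k,p in dict(green=(377,301),blue=(177,213),yellow=(405,219),red=(307,183)).items():
    # steel nose bright / cone: same colour as dish, so use whole silhouette top
    print(k,len(blob(t,k,p,30)))
E
```

```text
green 879
blue 620
yellow 694
red 572
```

View pics/f.png

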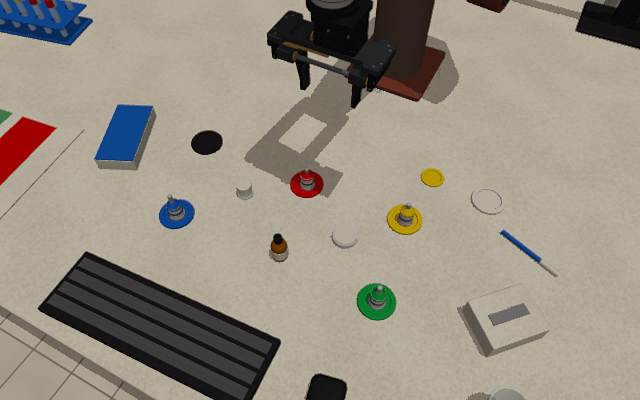

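All four lenses stand upright and centred in their own dishes: red (307,183), yellow (405,218), green (377,300) and blue (176,212). The black dish (207,142) is empty, the bottle (279,248) hasn't moved, and the arm is clear.

```bash
python3 -c "
from plant import arm
print(arm.close_job())"
```

```text
the job is handed in; nothing more can be done
None
```

The job is handed in: in the final camera view all four objectives stood upright in the dishes of their own colour, the black dish was empty and the oil bottle had not moved; the hand-in call returned no verdict.

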